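# Change the prep row over to the serving rack, in reverse order

## Robot

A 6-joint arm with a two-finger parallel gripper is mounted at the origin on a cart in front of the work surface, level with it; the furniture and walls round the work are solid. World frame = base frame: x ahead of the robot, y to its left, z up, the work surface at z = 0. Lengths are in m, angles in rad, forces in N, time in s.
With the tool pointing down it reaches from about 0.4 to 0.825 m from the base axis. Payload 7 kg.
Tool frame: the origin (TCP) lies midway between the tips of the shut fingers; the grasp point (between the pads) lies 19 mm behind it; z points along the fingers, y is the line along which they close (so a half turn about z gives the same grasp; the last joint's range is limited). The gripper opens to 88 mm and grips with 3 to 60 N. Pads are 19 mm wide; open, the fingers measure 130 mm over their backs; the gripper's body (78 mm by 193 mm) begins 47 mm behind the grasp point.
Start: joints at [1.476, 0.359, 0.012, 0, -1.224, -0.288], TCP at [0.252, 0.626, 0.227] pointing down, gripper open.
Joint ranges: [-3.07, 3.07], [-1.43, 2.12], [-1.02, 1.25], [-3.03, 1.67], [-3.05, -0], [-3.03, 3.03]. Speed limits (rad/s): [2.39, 2.39, 3.01, 3.14, 3.14, 3.14].

## Interface

Orientations are given as a unit quaternion [x, y, z, w].
In Python, from rig import read_state, imaging, robot gives the robot as it stands.
- The arm moves only by the shell command python3 -m jog 'ROWS' [OPENING] [FORCE]. ROWS is JSON, a list of rows, each a list of 2 entries, a list of its own where there are three numbers: the shift along the tool's x, y, z in units of 80 mm (1.0 is 80 mm), then the turn, a rotation vector about the tool's x, y, z in units of 180 degrees (1.0 is 180 degrees). A call has 1 to 8 rows; each row is the pose to reach, as a shift and turn from the pose commanded when the call began, along the tool's axes at that moment, turning the shorter way round; what a row does not reach only later rows make up. A row lasts 1/8 s, in which the tool goes at most 62.5 mm and 10.7 degrees, less where a joint would pass 70% of its speed; a pose out of reach is approached as far as the arm can. A call with a number of a shift or a turn outside -1 to 1 is refused whole. A call with a gripper value outside its range is refused whole. OPENING is the closure, from 0 (fully open) to 1 (shut), set as the call begins (- or left out, the last holds). The fingers move at their own pace and stop on an object; FORCE is the grip in N (left out, the last holds). Time passes only in rows, so rows that repeat a pose let the fingers close. It gives the time, the measured TCP pose, the force, the opening and the grip force at its end, in the units of the state.
- read_state(): the state, without advancing time (a new reading comes with each control period).
- imaging.grab_frame(name): name is "scene" or "top"; returns a dict with "pixels" (400x640x3 uint8, blue, green, red), "K" (3x3 intrinsics, pixels), "world_from_camera" (4x4, takes a point from camera to world coordinates). Camera axes: x right, y down, z forward; pixel columns grow to the right and rows downward; lengths in m; the calibration is good to about 2 mm. A picture is of the moment at which its call begins. There is no depth.
- robot.job_done(): hands the job in; it is judged then, once.
The state is a dict: "t": time; "joint_pos": joint angles; "qvel": joint speeds; "joint_efforts": joint torques, N m; "eef_pos": TCP position; "ee_rot": TCP orientation; "wrist_force": force on the tool from outside, world axes, zero at the start; "torque": the same for the moment, N m; "width": finger opening in m; "grasp_force": force on a finger pad.
Only numpy, scipy, OpenCV 4.12 (cv2) and the standard library are available. Lean on these libraries where they do the work, as an engineer would, in place of code of your own. Each camera call takes 0.05 s, during which the arm holds its last target. There are 200 camera calls.

## Task

Move the four things that stand in a row on the wooden rack to the grey metal rack, one to a slot, in reverse order: the thing beside the wooden rack's hoop handle goes into the slot farthest from the metal rack's hoop handle, the next one into the slot next to that, and so on, so that the one farthest from the wooden rack's handle ends beside the metal rack's handle. Stand each upright in the middle of its slot, never tip one over on the way, and leave all four standing still.

Things in the scene. Friction and masses are not known exactly. Their poses are not given: they have to be found in the camera images.
- tin: Closed tin can with a paper label, round, 57 mm diameter, 72 mm tall. Loose, 0.18 kg (varies). Origin: centre of its underside, z up; starts upright in a slot of the wooden rack, underside 15 mm above the table. Grasp it round the outside from above, fingers closing across the row (too little room between neighbours).
- shaker: White shaker with a perforated cap, the slimmest and tallest of the four: body 43 mm diameter up to 62 mm, cap 40 mm diameter, 86 mm tall. Loose, 0.13 kg (varies). Origin: centre of its underside, z up; starts upright in a slot of the wooden rack, underside 15 mm above the table. Grasp it round the outside from above, fingers closing across the row (too little room between neighbours).
- tub: Small closed tan deli tub with a white snap lid: 65 mm diameter below, lid 68 mm diameter, 56 mm tall. Loose, 0.14 kg (varies). Origin: centre of its underside, z up; starts upright in a slot of the wooden rack, underside 15 mm above the table. Grasp it round the outside from above, fingers closing across the row (too little room between neighbours).
- ring: Dough cutter ring, a plain grey metal ring seen open from above, 62 mm diameter below, 66 mm at the upper edge, 40 mm tall. Loose, 0.05 kg (varies). Origin: centre of its underside, z up; starts upright in a slot of the wooden rack, underside 15 mm above the table. Grasp it round the outside from above, fingers closing across the row (too little room between neighbours).
- wood_rack: Start rack, fixed: light orange-brown wooden board 96 x 412 mm, top 12 mm above the table, steel hoop handle (52 mm high) at one end, at y = +204 mm. Origin: on the table under the row's middle; y along the row towards the handle (leftward, within 0.12 rad), x across. Slots at x = 0, y = +135, +45, -45, -135 mm, parted by 5 mm dividers 10 mm high; long sides open. A 3 mm cork coaster in each slot.
- steel_rack: Goal rack, fixed, empty: grey metal board with a steel hoop handle at one end; sizes, origin, axes and slots exactly as the wooden rack (slot centres x = 0, y = +135, +45, -45, -135 mm, + towards the handle), but no coasters: a dark round mark 76 mm wide shows each slot's middle. Things placed stand with the underside 12 mm above the table. Either rack may be the nearer one.
- coaster_tin: Round cork coaster, 81 mm diameter, 3 mm thick, fixed in the wooden rack's slot where the tin can stands at the start (seen round its foot); it stays there and so marks where the tin can came from. The four look alike. Origin: centre of its underside, 12 mm above the table.
- coaster_shaker: Round cork coaster, 81 mm diameter, 3 mm thick, fixed in the wooden rack's slot where the shaker stands at the start (seen round its foot); it stays there and so marks where the shaker came from. The four look alike. Origin: centre of its underside, 12 mm above the table.
- coaster_tub: Round cork coaster, 81 mm diameter, 3 mm thick, fixed in the wooden rack's slot where the deli tub stands at the start (seen round its foot); it stays there and so marks where the deli tub came from. The four look alike. Origin: centre of its underside, 12 mm above the table.
- coaster_ring: Round cork coaster, 81 mm diameter, 3 mm thick, fixed in the wooden rack's slot where the cutter ring stands at the start (seen round its foot); it stays there and so marks where the cutter ring came from. The four look alike. Origin: centre of its underside, 12 mm above the table.

How it is judged:
By the outcome, as a careful person would: the job done as asked, in the order asked, and still so for the second after the job is handed in, with the robot touching nothing.
It also fails if it takes over 93 s, if anything falls off the work surface, if the arm or the gripper's body presses on something with over 40 N, if the wrist force passes 120 N, or if a joint passes its speed limit or range.

## Working session

There is one attempt and no reset: what is moved stays moved. The work goes in short steps, Python scripts to look and compute and a shell command to move; the robot and the scene stay as the last step left them, time stands still between calls to the robot, and variables do not carry over. Pictures are saved under pics/ and viewed, at most 14 in all, crops included, and the job is handed in when it is done.

```bash
ls; mkdir -p pics; python3 - <<'E'
from rig import read_state, imaging
import cv2,numpy as np
np.set_printoptions(precision=4,suppress=True)
s=read_state();print({k:np.round(v,3).tolist() for k,v in s.items()})
for n in("scene","top"):
    f=imaging.grab_frame(n);cv2.imwrite(f"pics/{n}0.png",f["pixels"]);print(n,f["K"],f["world_from_camera"])
E
```

```text
pics
{'t': 0.0, 'joint_pos': [1.476, 0.359, 0.011, -0.0, -1.224, -0.288], 'qvel': [0.001, -0.0, 0.001, 0.001, -0.002, -0.0], 'joint_efforts': [-0.0, -58.271, 29.307, 6.998, 0.007, -0.0], 'eef_pos': [0.252, 0.626, 0.226], 'ee_rot': [0.982, -0.19, -0.0, 0.001], 'wrist_force': [-0.171, 0.751, 0.529], 'torque': [0.022, -0.008, 0.055], 'grasp_force': 0.0, 'width': 0.088}
scene [[376.7377   0.     317.926 ]
 [  0.     376.7377 200.1754]
 [  0.       0.       1.    ]] [[ 0.6179 -0.5497  0.5622  0.0825]
 [-0.7861 -0.4464  0.4275 -0.3783]
 [ 0.016  -0.7061 -0.708   0.6331]
 [ 0.      0.      0.      1.    ]]
top [[429.4365   0.     329.1883]
 [  0.     429.4365 201.2689]
 [  0.       0.       1.    ]] [[ 0.0009 -0.9908  0.1353  0.4416]
 [-0.9995  0.0035  0.0325 -0.0353]
 [-0.0326 -0.1353 -0.9903  0.9549]
 [ 0.      0.      0.      1.    ]]
```

View pics/top0.png

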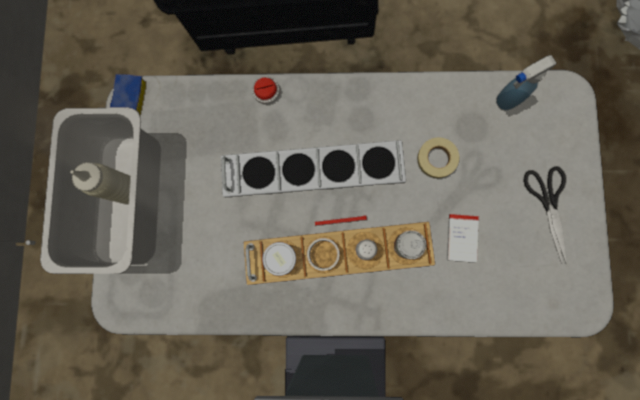

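View pics/scene0.png

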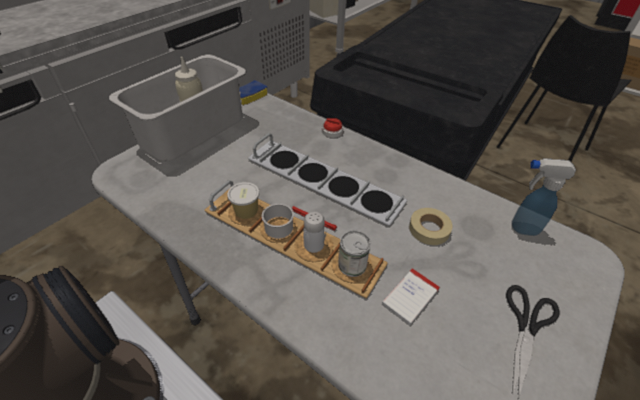

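The top view shows the steel rack farther away, handle at (229,173), with its four marks at (259,172) to (379,162). The wooden rack is nearer, handle at (252,261), and from the handle its things are tub (281,259), ring (324,255), shaker (367,250) and tin (411,244). The scene view agrees: tub (243,200), ring (278,220), shaker (314,232), tin (353,255). Next I'll enlarge both.

```bash
python3 - <<'E'
import cv2
for n,(u,v,w,h) in {"top":(215,135,225,155),"scene":(200,130,215,170)}.items():
    c=cv2.imread(f"pics/{n}0.png")[v:v+h,u:u+w]
    cv2.imwrite(f"pics/{n}0c.png",cv2.resize(c,None,fx=3.5,fy=3.5,interpolation=cv2.INTER_CUBIC))
E
```

```text
(no output)
```

View pics/top0c.png

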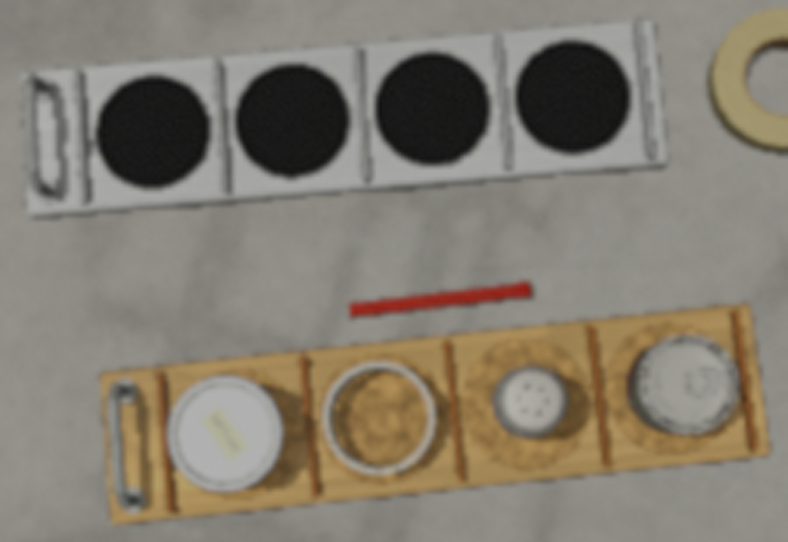

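View pics/scene0c.png

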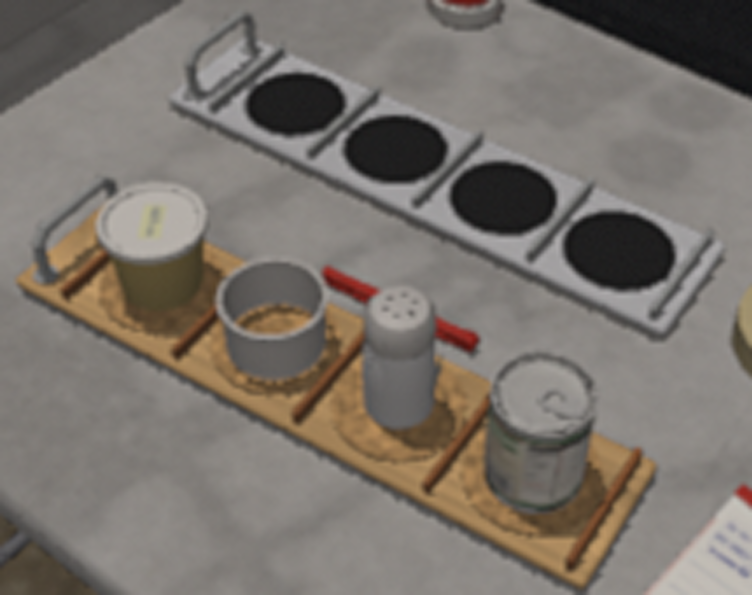

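The top crop shows the mark centres at (153,131), (292,120), (433,108) and (573,97), and the object tops at tub (225,433), ring (380,418), shaker (531,401) and tin (684,385). In the scene crop the marks are at (296,103), (396,149), (503,198) and (619,249), and the tops at (153,220), (272,299), (404,303) and (543,396).

```bash
cat > h.py <<'E'
import numpy as np,cv2
from scipy.spatial.transform import Rotation as R
np.set_printoptions(precision=4,suppress=True)
KT=np.array([[429.4365,0,329.1883],[0,429.4365,201.2689],[0,0,1]])
KS=np.array([[376.7377,0,317.926],[0,376.7377,200.1754],[0,0,1]])
TT=np.array([[.0009,-.9908,.1353,.4416],[-.9995,.0035,.0325,-.0353],[-.0326,-.1353,-.9903,.9549],[0,0,0,1]])
TS=np.array([[.6179,-.5497,.5622,.0825],[-.7861,-.4464,.4275,-.3783],[.016,-.7061,-.708,.6331],[0,0,0,1]])
PT=KT@np.linalg.inv(TT)[:3];PS=KS@np.linalg.inv(TS)[:3]
def plane(K,T,uv,z):
    uv=np.atleast_2d(uv);d=np.c_[uv,np.ones(len(uv))]@np.linalg.inv(K).T@T[:3,:3].T
    return T[:3,3]+d*((z-T[2,3])/d[:,2:])
def tri(a,b):
    X=cv2.triangulatePoints(PT,PS,np.array(a,float).T,np.array(b,float).T);return (X[:3]/X[3]).T
def crop(c,u,v,f=3.5): return (np.array(c,float)+.5)/f-.5+[u,v]
E
python3 - <<'E'
from h import *
t=crop([(153,131),(292,120),(433,108),(573,97),(225,433),(380,418),(531,401),(684,385)],215,135)
s=crop([(296,103),(396,149),(503,198),(619,249),(153,220),(272,299),(404,303),(543,396)],200,130)
X=tri(t,s);print(X)
z=[.012]*4+[.071,.055,.101,.087]
for i in range(8):print(plane(KT,TT,t[i],z[i])[0],plane(KS,TS,s[i],z[i])[0])
for P in(X[:4],X[4:]):
    for q in (P,):
        y=np.array([.135,.045,-.045,-.135]);c=q[:,:2].mean(0);d=(y@q[:,:2])/(y@y);print(c,d,np.linalg.norm(d),"yaw",np.arctan2(-d[0],d[1]))
E
```

```text
[[ 0.6362  0.1547  0.0159]
 [ 0.6431  0.0655  0.0151]
 [ 0.65   -0.0242  0.0152]
 [ 0.6563 -0.1134  0.017 ]
 [ 0.4445  0.0963  0.0744]
 [ 0.4531  0.007   0.0573]
 [ 0.4631 -0.0812  0.1057]
 [ 0.4722 -0.1692  0.086 ]]
[0.6373 0.1552 0.012 ] [0.6393 0.1585 0.012 ]
[0.644  0.0656 0.012 ] [0.6456 0.0681 0.012 ]
[ 0.6513 -0.0248  0.012 ] [ 0.6521 -0.0216  0.012 ]
[ 0.6579 -0.1143  0.012 ] [ 0.6603 -0.1106  0.012 ]
[0.4447 0.0966 0.071 ] [0.4464 0.0994 0.071 ]
[0.4536 0.0066 0.055 ] [0.4539 0.0092 0.055 ]
[ 0.4626 -0.0807  0.101 ] [ 0.4675 -0.0796  0.101 ]
[ 0.472  -0.1688  0.087 ] [ 0.4718 -0.1699  0.087 ]
[0.6464 0.0207] [-0.0748  0.9933] 0.9961203418065807 yaw 0.07514130076428809
[ 0.4582 -0.0368] [-0.1037  0.9832] 0.9886128198182649 yaw 0.10512744047781275
```

```bash
cat >> h.py <<'E'
def to(x,y,z,yaw):
    "shift/turn in jog units from the present pose to TCP x,y,z, tool y along rack +x at yaw"
    from rig import read_state
    s=read_state();r=R.from_quat(s["ee_rot"])
    best=None
    for k in(0,np.pi):
        c,n=np.cos(yaw+k),np.sin(yaw+k)
        g=R.from_matrix(np.array([[-n,c,0],[c,n,0],[0,0,-1]]))
        v=(r.inv()*g).as_rotvec()/np.pi
        if best is None or np.linalg.norm(v)<np.linalg.norm(best):best=v
    print("pos",np.round(s["eef_pos"],4),"shift",r.inv().apply(np.array([x,y,z])-s["eef_pos"])/.08,"turn",best)
E
python3 - <<'E'
from h import *
print(tri([(140,110),(133,270)],[(245,70),(166,113)]))
print(tri([(75,172)],[(186,68)]))
to(.4445,.0966,.20,.105)
to(.252,.626,.31,.105)
E
```

```text
[[0.7293 0.3644 0.1582]
 [0.4345 0.3367 0.1793]]
[[0.608  0.4678 0.1763]]
pos [0.252  0.6257 0.2257] shift [4.7031 5.2356 0.3302] turn [ 0.0004 -0.0003  0.3447]
pos [0.252  0.6257 0.2257] shift [-0.001  -0.0017 -1.0534] turn [ 0.0004 -0.0003  0.3447]
```

The sink rim is about 0.16-0.18 m high, so I'll rise first and then cross.

```bash
python3 -m jog '[[[0,0,-0.3],[0,0,0]],[[0,0,-0.6],[0,0,0]],[[0.1,0.1,-0.8],[0,0,0]],[[0.4,0.4,-0.85],[0,0,0]],[[0.75,0.8,-0.85],[0,0,0]]]' 0
for i in 1 ; do :; done
python3 -m jog '[[[0.3,0.3,0],[0,0,0]],[[0.6,0.65,0],[0,0,0]],[[0.9,1,0],[0,0,0]]]'
python3 -m jog '[[[0.3,0.3,0],[0,0,0]],[[0.6,0.65,0],[0,0,0]],[[0.9,1,0],[0,0,0]]]'
python3 -c "
from h import *
to(.4445,.0966,.20,.105)"
```

```text
t: 0.72
eef_pos: [0.2842, 0.5431, 0.2942]
ee_rot: [0.982, -0.19, -0.0, 0.0]
wrist_force: [0.4, -0.3, 0.7]
width: 0.088
grasp_force: 0.0
t: 1.1
eef_pos: [0.3211, 0.4412, 0.2942]
ee_rot: [0.982, -0.19, -0.0, 0.0]
wrist_force: [0.3, -0.5, 0.5]
width: 0.0874
grasp_force: 0.0
t: 1.48
eef_pos: [0.3577, 0.3401, 0.2943]
ee_rot: [0.982, -0.19, -0.0, 0.0]
wrist_force: [-0.1, 0.9, -0.3]
width: 0.0873
grasp_force: 0.0
pos [0.3577 0.3401 0.2943] shift [2.1438 2.4178 1.1789] turn [0.0002 0.     0.3447]
```

```bash

python3 -m jog '[[[0.3,0.3,0],[0,0,0]],[[0.6,0.65,0],[0,0,0]],[[0.9,1,0],[0,0,0]]]'
python3 -m jog '[[[0.3,0.3,0],[0,0,0]],[[0.6,0.65,0],[0,0,0]],[[0.9,1,0],[0,0,0.05]],[[0.9,1,0.1],[0,0,0.1]],[[0.9,1,0.3],[0,0,0.15]],[[0.9,1,0.5],[0,0,0.2]],[[0.9,1,0.6],[0,0,0.25]],[[0.9,1,0.7],[0,0,0.3]]]'
python3 -m jog '[[[0,0,0],[0,0,0.045]],[[0,0,0],[0,0,0.045]]]'
python3 -c "
from h import *
to(.4445,.0966,.20,.105)"
```

```text
t: 1.85
eef_pos: [0.3944, 0.2391, 0.2943]
ee_rot: [0.982, -0.19, -0.0, 0.0]
wrist_force: [0.9, -0.5, -0.5]
width: 0.0877
grasp_force: 0.0
t: 2.85
eef_pos: [0.4309, 0.1391, 0.2379]
ee_rot: [0.787, -0.617, -0.0, 0.0]
wrist_force: [0.6, 0.0, -0.2]
width: 0.088
grasp_force: 0.0
t: 3.1
eef_pos: [0.4311, 0.1393, 0.2383]
ee_rot: [0.743, -0.669, -0.0, 0.0]
wrist_force: [-0.1, 0.6, -0.3]
width: 0.0872
grasp_force: 0.0
pos [0.4311 0.1393 0.2383] shift [ 0.5483 -0.1115  0.4792] turn [ 0.0001 -0.     -0.0001]
```

```bash

python3 -m jog '[[[0.2,-0.05,0.1],[0,0,0]],[[0.4,-0.1,0.3],[0,0,0]],[[0.54,-0.11,0.6],[0,0,0]],[[0.54,-0.11,0.8],[0,0,0]],[[0.54,-0.11,1],[0,0,0]],[[0.54,-0.11,1],[0,0,0]]]'
python3 -c "
from h import *
to(.4448,.0972,.045,.105)"
```

```text
t: 3.85
eef_pos: [0.4439, 0.0965, 0.1573]
ee_rot: [0.743, -0.669, -0.0, 0.001]
wrist_force: [0.5, -0.2, 0.7]
width: 0.0878
grasp_force: 0.0
pos [0.4439 0.0965 0.1573] shift [-0.0088 -0.0159  1.4035] turn [ 0.0008 -0.0004  0.0001]
```

Lined up. Now I'll descend, grip and lift.

```bash

python3 -m jog '[[[0,0,0.3],[0,0,0]],[[0,0,0.6],[0,0,0]],[[0,0,0.8],[0,0,0]],[[0,0,1],[0,0,0]]]'
python3 -m jog '[[[0,0,0.2],[0,0,0]],[[0,0,0.4],[0,0,0]],[[0,0,0.4],[0,0,0]]]'
python3 -m jog '[[[0,0,0],[0,0,0]],[[0,0,0],[0,0,0]],[[0,0,0],[0,0,0]],[[0,0,0],[0,0,0]],[[0,0,0],[0,0,0]],[[0,0,0],[0,0,0]]]' 1 15
python3 -m jog '[[[0,0,-0.1],[0,0,0]],[[0,0,-0.3],[0,0,0]],[[0,0,-0.5],[0,0,0]],[[0,0,-0.5],[0,0,0]]]'
python3 - <<'E'
from rig import imaging
import cv2
a=[imaging.grab_frame(n)["pixels"] for n in("top","scene")]
a=[cv2.resize(a[0][140:300,220:440],None,fx=2.5,fy=2.5),cv2.resize(a[1][120:300,190:420],None,fx=1.739*1.1,fy=1.739*1.1)]
h=min(i.shape[0] for i in a)
b=[cv2.resize(i,(int(i.shape[1]*h/i.shape[0]*.8),int(h*.8))) for i in a]
cv2.imwrite("pics/g1.png",cv2.hconcat(b));print(cv2.hconcat(b).shape)
E
```

```text
t: 4.35
eef_pos: [0.4452, 0.0977, 0.0786]
ee_rot: [0.743, -0.669, 0.0, -0.0]
wrist_force: [-0.2, 1.2, 0.1]
width: 0.0879
grasp_force: 0.0
t: 4.72
eef_pos: [0.4445, 0.0973, 0.0463]
ee_rot: [0.743, -0.669, -0.0, 0.001]
wrist_force: [-2.0, 0.4, 0.9]
width: 0.0879
grasp_force: 0.0
t: 5.48
eef_pos: [0.4453, 0.0982, 0.0472]
ee_rot: [0.743, -0.669, 0.0, -0.001]
wrist_force: [-2.0, -0.2, 7.2]
width: 0.0672
grasp_force: 15.0
t: 5.98
eef_pos: [0.4452, 0.0983, 0.0876]
ee_rot: [0.743, -0.669, 0.0, -0.001]
wrist_force: [0.1, 0.7, -2.0]
width: 0.0672
grasp_force: 15.0
(275, 730, 3)
```

View pics/g1.png

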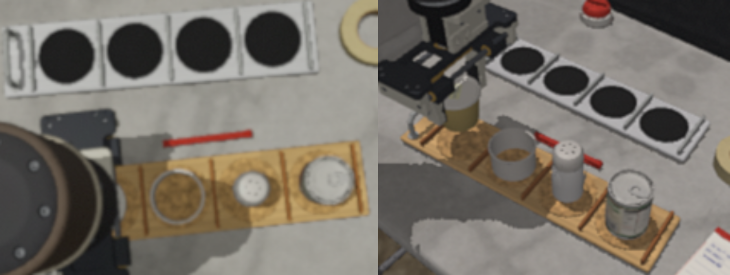

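The scene half shows the tub hanging upright in the gripper at about (462,100). The other three are undisturbed.

```bash
cat >> h.py <<'E'
def slot(s,z): to(.648-s*.0754,.021+s*.997,z,.0755)
E
python3 -m jog '[[[0,0,-0.3],[0,0,0]],[[0,0,-0.6],[0,0,0]],[[0,0,-0.9],[0,0,0]],[[0,0,-0.95],[0,0,0]]]'
python3 -c "
from h import *
slot(-.135,.1)"
```

```text
t: 6.58
eef_pos: [0.4451, 0.0982, 0.1631]
ee_rot: [0.743, -0.669, 0.0, -0.001]
wrist_force: [-0.3, 0.0, -1.5]
width: 0.0672
grasp_force: 15.0
pos [0.4451 0.0982 0.1631] shift [ 2.91   -2.3727  0.789 ] turn [-0.0004  0.0003  0.0091]
```

```bash

python3 -m jog '[[[0.2,-0.15,0],[0,0,0]],[[0.4,-0.3,0],[0,0,0]],[[0.6,-0.5,0],[0,0,0]],[[0.8,-0.65,0],[0,0,0]],[[1,-0.8,0],[0,0,0]]]'
python3 -m jog '[[[0.2,-0.15,0],[0,0,0]],[[0.4,-0.3,0],[0,0,0]],[[0.6,-0.5,0],[0,0,0]],[[0.8,-0.65,0],[0,0,0]],[[1,-0.8,0],[0,0,0]]]'
python3 -m jog '[[[0.2,-0.2,0],[0,0,0]],[[0.4,-0.4,0],[0,0,0]],[[0.6,-0.55,0],[0,0,0]],[[0.8,-0.7,0.1],[0,0,0.009]],[[0.91,-0.77,0.2],[0,0,0.009]],[[0.91,-0.77,0.4],[0,0,0.009]],[[0.91,-0.77,0.6],[0,0,0.009]],[[0.91,-0.77,0.6],[0,0,0.009]]]'
python3 -c "
from h import *
slot(-.135,.0445)"
```

```text
t: 7.2
eef_pos: [0.5163, 0.0242, 0.1607]
ee_rot: [0.743, -0.669, -0.001, 0.001]
wrist_force: [-0.6, 0.8, -1.9]
width: 0.0669
grasp_force: 15.0
t: 7.82
eef_pos: [0.5892, -0.0488, 0.162]
ee_rot: [0.743, -0.669, -0.0, 0.0]
wrist_force: [-0.2, -0.4, -1.9]
width: 0.0668
grasp_force: 15.0
t: 8.82
eef_pos: [0.6559, -0.1135, 0.1124]
ee_rot: [0.734, -0.68, -0.001, 0.001]
wrist_force: [-0.1, -0.5, -1.1]
width: 0.067
grasp_force: 15.0
pos [ 0.6559 -0.1135  0.1124] shift [ 0.004  -0.0309  0.849 ] turn [0.0012 0.0001 0.0002]
```

```bash

python3 -m jog '[[[0,-0.02,0.2],[0,0,0]],[[0,-0.02,0.4],[0,0,0]],[[0,-0.02,0.6],[0,0,0]],[[0,-0.02,0.72],[0,0,0]],[[0,-0.02,0.78],[0,0,0]],[[0,-0.02,0.82],[0,0,0]],[[0,-0.02,0.82],[0,0,0]]]'
python3 -c "
from h import *
slot(-.135,.0445)"
```

```text
t: 9.7
eef_pos: [0.6593, -0.1138, 0.0491]
ee_rot: [0.733, -0.68, 0.0, -0.0]
wrist_force: [0.1, -0.3, -1.7]
width: 0.067
grasp_force: 15.0
pos [ 0.6593 -0.1138  0.0491] shift [-0.0041  0.0134  0.0575] turn [-0.0001 -0.      0.0001]
```

```bash

python3 -m jog '[[[0,0,0.03],[0,0,0]],[[0,0,0.05],[0,0,0]],[[0,0,0.05],[0,0,0]]]'
python3 -c "
from h import *
slot(-.135,.0445)"
```

```text
t: 10.07
eef_pos: [0.659, -0.1138, 0.0449]
ee_rot: [0.733, -0.68, -0.0, 0.0]
wrist_force: [-0.5, -0.4, -2.0]
width: 0.0671
grasp_force: 15.0
pos [ 0.659  -0.1138  0.0449] shift [-0.0038  0.0104  0.005 ] turn [0.     0.     0.0001]
```

```bash

python3 -m jog '[[[0,0,0.02],[0,0,0]],[[0,0,0.03],[0,0,0]],[[0,0,0.03],[0,0,0]]]'
```

```text
t: 10.45
eef_pos: [0.6593, -0.1139, 0.0442]
ee_rot: [0.734, -0.68, 0.0, -0.0]
wrist_force: [-4.2, 1.7, 8.3]
width: 0.067
grasp_force: 15.0
```

Contact. Now I'll release and rise.

```bash

python3 -m jog '[[[0,0,0],[0,0,0]],[[0,0,0],[0,0,0]],[[0,0,0],[0,0,0]],[[0,0,0],[0,0,0]]]' 0
python3 -m jog '[[[0,0,-0.15],[0,0,0]],[[0,0,-0.4],[0,0,0]],[[0,0,-0.7],[0,0,0]],[[0,0,-1],[0,0,0]]]'
python3 -m jog '[[[0,0.2,-0.1],[0,0,0]],[[0,0.5,-0.2],[0,0,0]],[[-0.2,0.8,-0.2],[0,0,0]],[[-0.4,1,-0.2],[0,0,0]],[[-0.5,1,-0.2],[0,0,0]]]'
python3 -c "
from h import *
to(.4536,.0074,.2,.105)
from rig import imaging
cv2.imwrite('pics/p1.png',cv2.resize(imaging.grab_frame('scene')['pixels'][120:310,190:430],None,fx=2,fy=2))"
```

```text
t: 10.95
eef_pos: [0.6591, -0.1139, 0.0424]
ee_rot: [0.733, -0.68, -0.0, 0.0]
wrist_force: [0.6, 0.1, -0.1]
width: 0.0876
grasp_force: 0.0
t: 11.45
eef_pos: [0.6593, -0.1139, 0.1243]
ee_rot: [0.733, -0.68, 0.0, -0.0]
wrist_force: [-1.2, 0.2, -0.2]
width: 0.0872
grasp_force: 0.0
t: 12.08
eef_pos: [0.5746, -0.0796, 0.1389]
ee_rot: [0.733, -0.68, -0.0, -0.0]
wrist_force: [-0.4, -0.7, 0.3]
width: 0.0876
grasp_force: 0.0
pos [ 0.5746 -0.0796  0.1389] shift [-1.2001  1.4251 -0.7632] turn [ 0.      0.0001 -0.0092]
```

View pics/p1.png

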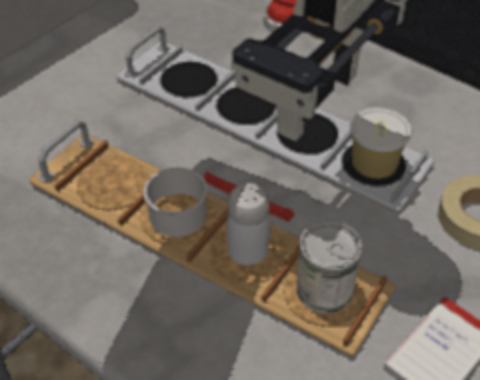

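The tub stands upright centred on the mark farthest from the handle, foot at about (377,160). The ring is next.

```bash

python3 -m jog '[[[-0.25,0.3,-0.1],[0,0,0]],[[-0.5,0.6,-0.2],[0,0,0]],[[-0.75,0.85,-0.2],[0,0,0]],[[-0.9,1,-0.2],[0,0,-0.009]],[[-0.95,1,-0.2],[0,0,-0.009]]]'
python3 -m jog '[[[-0.15,0.2,0],[0,0,0]],[[-0.25,0.43,0],[0,0,0]],[[-0.25,0.43,0.2],[0,0,0]],[[-0.25,0.43,0.3],[0,0,0]],[[-0.25,0.43,0.3],[0,0,0]]]'
python3 -c "
from h import *
to(.4540,.0074,.032,.105)"
```

```text
t: 12.75
eef_pos: [0.4906, -0.0099, 0.1547]
ee_rot: [0.744, -0.669, 0.0, -0.0]
wrist_force: [0.6, -0.4, 0.7]
width: 0.088
grasp_force: 0.0
t: 13.38
eef_pos: [0.4539, 0.0059, 0.1301]
ee_rot: [0.743, -0.669, -0.0, 0.001]
wrist_force: [-0.4, -0.1, 0.3]
width: 0.0877
grasp_force: 0.0
pos [0.4539 0.0059 0.1301] shift [-0.0194 -0.005   1.2269] turn [ 0.0004 -0.0001 -0.0003]
```

```bash

python3 -m jog '[[[-0.02,0,0.3],[0,0,0]],[[-0.02,0,0.6],[0,0,0]],[[-0.02,0,0.8],[0,0,0]],[[-0.02,0,1],[0,0,0]]]'
python3 -m jog '[[[0,0,0.15],[0,0,0]],[[0,0,0.23],[0,0,0]],[[0,0,0.23],[0,0,0]]]'
python3 -m jog '[[[0,0,0],[0,0,0]],[[0,0,0],[0,0,0]],[[0,0,0],[0,0,0]],[[0,0,0],[0,0,0]],[[0,0,0],[0,0,0]],[[0,0,0],[0,0,0]]]' 1 10
python3 -m jog '[[[0,0,-0.1],[0,0,0]],[[0,0,-0.3],[0,0,0]],[[0,0,-0.6],[0,0,0]],[[0,0,-0.9],[0,0,0]]]'
python3 -m jog '[[[0,0,-0.3],[0,0,0]],[[0,0,-0.5],[0,0,0]],[[0,0,-0.5],[0,0,0]]]'
python3 -c "
from h import *
slot(-.045,.030)
from rig import imaging
cv2.imwrite('pics/g2.png',cv2.resize(imaging.grab_frame('scene')['pixels'][120:310,190:430],None,fx=2,fy=2))"
```

```text
t: 13.88
eef_pos: [0.4547, 0.0076, 0.0504]
ee_rot: [0.743, -0.669, 0.0, -0.0]
wrist_force: [-0.4, 0.2, -0.3]
width: 0.0879
grasp_force: 0.0
t: 14.25
eef_pos: [0.4543, 0.0075, 0.032]
ee_rot: [0.743, -0.669, -0.0, 0.0]
wrist_force: [-0.5, -0.5, -0.4]
width: 0.088
grasp_force: 0.0
t: 15.0
eef_pos: [0.4545, 0.0077, 0.0324]
ee_rot: [0.743, -0.669, 0.0, -0.0]
wrist_force: [-2.3, 0.5, 5.3]
width: 0.0625
grasp_force: 10.0
t: 15.5
eef_pos: [0.454, 0.0075, 0.105]
ee_rot: [0.743, -0.669, -0.0, 0.0]
wrist_force: [1.0, 0.1, -0.9]
width: 0.0626
grasp_force: 10.0
t: 15.88
eef_pos: [0.4549, 0.0078, 0.1453]
ee_rot: [0.743, -0.669, 0.0, -0.001]
wrist_force: [-0.8, -0.2, -1.1]
width: 0.0626
grasp_force: 10.0
pos [0.4549 0.0078 0.1453] shift [ 0.6507 -2.3981  1.4466] turn [-0.0008  0.0003  0.0091]
```

View pics/g2.png

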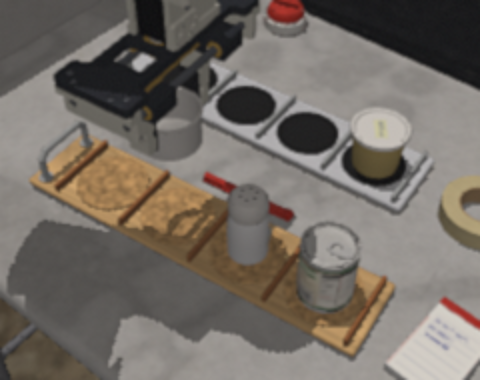

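The ring hangs level in the gripper at about (175,130). I'll carry it to the slot beside the tub.

```bash

python3 -m jog '[[[0.05,-0.2,0],[0,0,0]],[[0.1,-0.4,0],[0,0,0]],[[0.15,-0.6,0],[0,0,0]],[[0.2,-0.8,0],[0,0,0]],[[0.25,-1,0],[0,0,0]]]'
python3 -m jog '[[[0.05,-0.2,0],[0,0,0]],[[0.1,-0.4,0],[0,0,0]],[[0.15,-0.6,0],[0,0,0]],[[0.2,-0.8,0],[0,0,0]],[[0.3,-1,0],[0,0,0.009]]]'
python3 -m jog '[[[0.05,-0.2,0],[0,0,0]],[[0.1,-0.39,0],[0,0,0]],[[0.1,-0.39,0.2],[0,0,0]],[[0.1,-0.39,0.4],[0,0,0]],[[0.1,-0.39,0.6],[0,0,0]],[[0.1,-0.39,0.8],[0,0,0]],[[0.1,-0.39,1],[0,0,0]],[[0.1,-0.39,1],[0,0,0]]]'
python3 -c "
from h import *
slot(-.045,.0292)"
```

```text
t: 16.55
eef_pos: [0.5372, -0.0043, 0.1438]
ee_rot: [0.743, -0.669, -0.0, 0.0]
wrist_force: [-0.4, -0.2, -0.3]
width: 0.063
grasp_force: 10.0
t: 17.18
eef_pos: [0.6191, -0.0195, 0.1441]
ee_rot: [0.733, -0.68, 0.0, -0.0]
wrist_force: [0.6, 0.3, -1.6]
width: 0.0631
grasp_force: 10.0
t: 18.18
eef_pos: [0.6486, -0.0253, 0.0623]
ee_rot: [0.733, -0.68, -0.001, 0.001]
wrist_force: [0.3, -0.3, -1.6]
width: 0.0624
grasp_force: 10.0
pos [ 0.6486 -0.0253  0.0623] shift [-0.0152 -0.0368  0.4142] turn [ 0.0009 -0.0001  0.0001]
```

```bash

python3 -m jog '[[[-0.01,-0.02,0.15],[0,0,0]],[[-0.01,-0.02,0.3],[0,0,0]],[[-0.01,-0.02,0.36],[0,0,0]],[[-0.01,-0.02,0.38],[0,0,0]],[[-0.01,-0.02,0.38],[0,0,0]]]'
python3 -c "
from h import *
slot(-.045,.0292)"
python3 -m jog '[[[0,0,0.01],[0,0,0]],[[0,0,0.02],[0,0,0]],[[0,0,0.02],[0,0,0]]]'

```

```text
t: 18.8
eef_pos: [0.6514, -0.0242, 0.0339]
ee_rot: [0.733, -0.68, 0.0, -0.0]
wrist_force: [-0.5, -0.8, -1.3]
width: 0.0627
grasp_force: 10.0
pos [ 0.6514 -0.0242  0.0339] shift [-0.0044  0.0001  0.0585] turn [-0.0001 -0.      0.0001]
t: 19.18
eef_pos: [0.6513, -0.0242, 0.0323]
ee_rot: [0.733, -0.68, 0.0, -0.0]
wrist_force: [-0.1, -0.3, 0.4]
width: 0.0628
grasp_force: 10.0
```

```bash

python3 -m jog '[[[0,0,0.01],[0,0,0]],[[0,0,0.02],[0,0,0]],[[0,0,0.02],[0,0,0]]]'

```

```text
t: 19.55
eef_pos: [0.6512, -0.0242, 0.0304]
ee_rot: [0.733, -0.68, -0.0, 0.0]
wrist_force: [0.4, -0.3, 0.2]
width: 0.0625
grasp_force: 10.0
```

```bash

python3 -m jog '[[[0,0,0.01],[0,0,0]],[[0,0,0.02],[0,0,0]],[[0,0,0.02],[0,0,0]]]'

```

```text
t: 19.92
eef_pos: [0.6513, -0.0242, 0.0295]
ee_rot: [0.733, -0.68, 0.0, -0.0]
wrist_force: [-1.9, 0.5, 4.4]
width: 0.0627
grasp_force: 10.0
```

```bash

python3 -m jog '[[[0,0,0],[0,0,0]],[[0,0,0],[0,0,0]],[[0,0,0],[0,0,0]],[[0,0,0],[0,0,0]]]' 0
python3 -m jog '[[[0,0,-0.15],[0,0,0]],[[0,0,-0.4],[0,0,0]],[[0,0,-0.7],[0,0,0]],[[0,0,-1],[0,0,0]]]'
python3 -m jog '[[[0,0.1,-0.3],[0,0,0]],[[0.1,0.3,-0.6],[0,0,0]],[[0.2,0.6,-0.6],[0,0,0]],[[0.3,0.8,-0.6],[0,0,0]],[[0.3,1,-0.6],[0,0,0]]]'
python3 -c "
from h import *
to(.4635,-.0808,.150,.105)"
```

```text
t: 20.42
eef_pos: [0.6512, -0.0242, 0.0288]
ee_rot: [0.733, -0.68, -0.0, 0.0]
wrist_force: [-0.4, 0.1, 0.1]
width: 0.0872
grasp_force: 0.0
t: 20.92
eef_pos: [0.6515, -0.0242, 0.1107]
ee_rot: [0.733, -0.68, 0.0, -0.0]
wrist_force: [-0.2, -0.2, 0.4]
width: 0.0877
grasp_force: 0.0
t: 21.55
eef_pos: [0.5726, -0.0547, 0.1572]
ee_rot: [0.733, -0.68, 0.0, -0.0]
wrist_force: [0.5, -1.0, 0.9]
width: 0.0879
grasp_force: 0.0
pos [ 0.5726 -0.0547  0.1572] shift [0.2225 1.3843 0.0895] turn [-0.0001 -0.     -0.0095]
```

```bash

python3 -m jog '[[[0.05,0.25,0],[0,0,0]],[[0.1,0.5,0],[0,0,0]],[[0.15,0.75,0],[0,0,0]],[[0.22,1,0],[0,0,-0.009]],[[0.22,1,0],[0,0,-0.009]]]'
python3 -m jog '[[[0,0.2,0],[0,0,0]],[[0,0.38,0],[0,0,0]],[[0,0.38,0],[0,0,0]]]'
python3 -c "
from h import *
to(.4635,-.0808,.050,.105)
from rig import imaging
cv2.imwrite('pics/p2.png',cv2.resize(imaging.grab_frame('scene')['pixels'][120:310,190:430],None,fx=2,fy=2))"
```

```text
t: 22.18
eef_pos: [0.4936, -0.0782, 0.1571]
ee_rot: [0.743, -0.669, -0.0, -0.0]
wrist_force: [-0.1, -0.7, 0.3]
width: 0.0877
grasp_force: 0.0
t: 22.55
eef_pos: [0.4637, -0.081, 0.1571]
ee_rot: [0.743, -0.669, -0.0, -0.0]
wrist_force: [-0.9, -0.9, 0.2]
width: 0.0875
grasp_force: 0.0
pos [ 0.4637 -0.081   0.1571] shift [-0.0031  0.0017  1.3388] turn [-0.      0.     -0.0002]
```

View pics/p2.png

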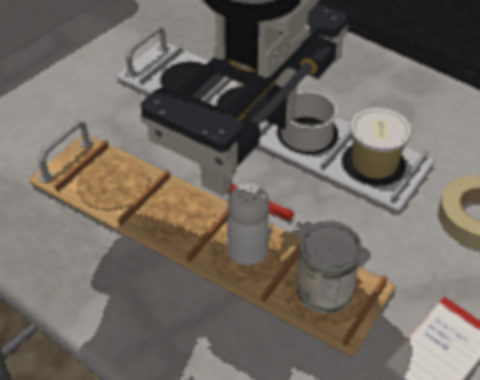

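The ring stands upright on its mark at about (307,133), and the gripper is over the shaker at (248,215). I'll descend to TCP 0.047.

```bash

python3 -m jog '[[[0,0,0.3],[0,0,0]],[[0,0,0.6],[0,0,0]],[[0,0,0.8],[0,0,0]],[[0,0,1],[0,0,0]]]'
python3 -m jog '[[[0,0,0.2],[0,0,0]],[[0,0,0.37],[0,0,0]],[[0,0,0.37],[0,0,0]]]'
python3 -m jog '[[[0,0,0],[0,0,0]],[[0,0,0],[0,0,0]],[[0,0,0],[0,0,0]],[[0,0,0],[0,0,0]],[[0,0,0],[0,0,0]],[[0,0,0],[0,0,0]],[[0,0,0],[0,0,0]],[[0,0,0],[0,0,0]]]' 1 15
python3 -m jog '[[[0,0,-0.1],[0,0,0]],[[0,0,-0.3],[0,0,0]],[[0,0,-0.6],[0,0,0]],[[0,0,-0.9],[0,0,0]]]'
python3 -m jog '[[[0,0,-0.3],[0,0,0]],[[0,0,-0.5],[0,0,0]],[[0,0,-0.5],[0,0,0]]]'
python3 -c "
from h import *
slot(.045,.044)
from rig import imaging
cv2.imwrite('pics/g3.png',cv2.resize(imaging.grab_frame('scene')['pixels'][120:310,190:430],None,fx=2,fy=2))"
```

```text
t: 23.1
eef_pos: [0.4652, -0.0809, 0.0764]
ee_rot: [0.743, -0.669, 0.0, 0.0]
wrist_force: [-0.8, 0.8, -0.0]
width: 0.0877
grasp_force: 0.0
t: 23.48
eef_pos: [0.4642, -0.0811, 0.0464]
ee_rot: [0.743, -0.669, -0.001, 0.001]
wrist_force: [0.2, 0.8, -0.3]
width: 0.0878
grasp_force: 0.0
t: 24.48
eef_pos: [0.4647, -0.081, 0.0475]
ee_rot: [0.743, -0.669, 0.0, 0.0]
wrist_force: [-1.4, 0.2, 3.7]
width: 0.0426
grasp_force: 15.0
t: 24.98
eef_pos: [0.4645, -0.081, 0.1202]
ee_rot: [0.743, -0.669, -0.0, 0.0]
wrist_force: [0.2, -0.1, -1.2]
width: 0.0423
grasp_force: 15.0
t: 25.35
eef_pos: [0.4654, -0.0808, 0.1606]
ee_rot: [0.743, -0.669, 0.001, -0.001]
wrist_force: [-0.3, 0.3, -1.2]
width: 0.0427
grasp_force: 15.0
pos [ 0.4654 -0.0808  0.1606] shift [-1.5899 -2.4145  1.465 ] turn [-0.0009  0.0001  0.0091]
```

View pics/g3.png

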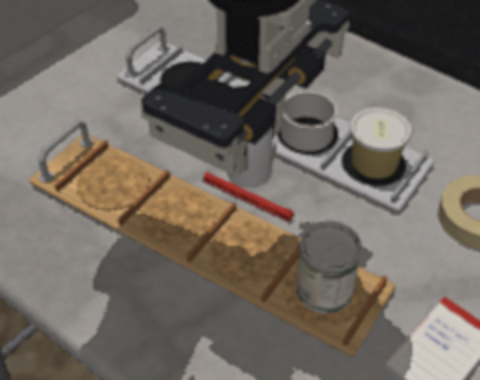

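The shaker is gripped upright at about (252,160). I'll carry it to the slot at +45.

```bash

python3 -m jog '[[[-0.13,-0.2,0],[0,0,0]],[[-0.26,-0.4,0],[0,0,0]],[[-0.4,-0.6,0],[0,0,0]],[[-0.52,-0.8,0],[0,0,0]],[[-0.65,-1,0],[0,0,0]]]'
python3 -m jog '[[[-0.13,-0.2,0],[0,0,0]],[[-0.26,-0.4,0],[0,0,0]],[[-0.4,-0.6,0],[0,0,0]],[[-0.52,-0.8,0],[0,0,0]],[[-0.65,-1,0],[0,0,0.009]]]'
python3 -m jog '[[[-0.15,-0.2,0],[0,0,0]],[[-0.28,-0.41,0],[0,0,0]],[[-0.28,-0.41,0.2],[0,0,0]],[[-0.28,-0.41,0.4],[0,0,0]],[[-0.28,-0.41,0.6],[0,0,0]],[[-0.28,-0.41,0.8],[0,0,0]],[[-0.28,-0.41,1],[0,0,0]],[[-0.28,-0.41,1],[0,0,0]]]'
python3 -c "
from h import *
slot(.045,.044)"
```

```text
t: 26.02
eef_pos: [0.5399, -0.02, 0.159]
ee_rot: [0.743, -0.669, -0.0, 0.0]
wrist_force: [-0.4, 0.3, -1.7]
width: 0.0425
grasp_force: 15.0
t: 26.65
eef_pos: [0.614, 0.0398, 0.1593]
ee_rot: [0.733, -0.68, 0.0, 0.0]
wrist_force: [-0.1, -0.3, -1.3]
width: 0.0428
grasp_force: 15.0
t: 27.65
eef_pos: [0.643, 0.0635, 0.0776]
ee_rot: [0.733, -0.68, -0.001, 0.001]
wrist_force: [0.3, -0.1, -1.3]
width: 0.0425
grasp_force: 15.0
pos [0.643  0.0635 0.0776] shift [-0.0284 -0.024   0.4197] turn [ 0.0009 -0.0002  0.    ]
```

```bash

python3 -m jog '[[[-0.02,-0.01,0.15],[0,0,0]],[[-0.02,-0.01,0.3],[0,0,0]],[[-0.02,-0.01,0.36],[0,0,0]],[[-0.02,-0.01,0.4],[0,0,0]],[[-0.02,-0.01,0.4],[0,0,0]]]'
python3 -m jog '[[[0,0,0.01],[0,0,0]],[[0,0,0.02],[0,0,0]],[[0,0,0.02],[0,0,0]]]'
python3 -c "
from h import *
slot(.045,.044)"

```

```text
t: 28.28
eef_pos: [0.6447, 0.0656, 0.0473]
ee_rot: [0.733, -0.68, -0.0, 0.0]
wrist_force: [0.5, 0.6, -1.1]
width: 0.0426
grasp_force: 15.0
t: 28.65
eef_pos: [0.6447, 0.0656, 0.0459]
ee_rot: [0.733, -0.68, 0.0, -0.0]
wrist_force: [0.1, 0.1, -1.6]
width: 0.0427
grasp_force: 15.0
pos [0.6447 0.0656 0.0459] shift [-0.0037  0.0011  0.0235] turn [-0.0001  0.      0.0001]
```

```bash

python3 -m jog '[[[0,0,0.01],[0,0,0]],[[0,0,0.02],[0,0,0]],[[0,0,0.02],[0,0,0]]]'
python3 -m jog '[[[0,0,0.01],[0,0,0]],[[0,0,0.01],[0,0,0]]]'

```

```text
t: 29.02
eef_pos: [0.6447, 0.0656, 0.0446]
ee_rot: [0.733, -0.68, 0.0, -0.0]
wrist_force: [-1.8, 0.5, 2.2]
width: 0.0425
grasp_force: 15.0
t: 29.28
eef_pos: [0.6447, 0.0656, 0.0445]
ee_rot: [0.734, -0.68, 0.0, -0.0]
wrist_force: [-4.0, 0.5, 9.6]
width: 0.0427
grasp_force: 15.0
```

```bash

python3 -m jog '[[[0,0,0],[0,0,0]],[[0,0,0],[0,0,0]],[[0,0,0],[0,0,0]],[[0,0,0],[0,0,0]]]' 0
python3 -m jog '[[[0,0,-0.15],[0,0,0]],[[0,0,-0.4],[0,0,0]],[[0,0,-0.7],[0,0,0]],[[0,0,-1],[0,0,0]]]'
python3 -m jog '[[[0.1,0.1,-0.3],[0,0,0]],[[0.3,0.2,-0.4],[0,0,0]],[[0.5,0.35,-0.4],[0,0,0]],[[0.8,0.5,-0.4],[0,0,0]],[[1,0.65,-0.4],[0,0,0]]]'
python3 -m jog '[[[0.2,0.15,0],[0,0,0]],[[0.4,0.3,0],[0,0,0]],[[0.6,0.45,0],[0,0,0]],[[0.8,0.6,0],[0,0,0]],[[1,0.75,0],[0,0,-0.009]]]'
python3 -c "
from h import *
to(.4721,-.1692,.150,.105)"
```

```text
t: 29.78
eef_pos: [0.6447, 0.0655, 0.0432]
ee_rot: [0.733, -0.68, -0.0, 0.0]
wrist_force: [0.2, -1.6, 0.5]
width: 0.0772
grasp_force: 0.0
t: 30.28
eef_pos: [0.6449, 0.0656, 0.125]
ee_rot: [0.733, -0.68, 0.0, -0.0]
wrist_force: [1.2, -0.4, 0.5]
width: 0.0879
grasp_force: 0.0
t: 30.9
eef_pos: [0.5975, -0.0202, 0.1545]
ee_rot: [0.733, -0.68, -0.0, 0.001]
wrist_force: [0.3, -0.2, 0.5]
width: 0.0876
grasp_force: 0.0
t: 31.52
eef_pos: [0.5444, -0.1035, 0.1554]
ee_rot: [0.743, -0.669, 0.0, -0.0]
wrist_force: [-0.6, 0.0, -0.4]
width: 0.0877
grasp_force: 0.0
pos [ 0.5444 -0.1035  0.1554] shift [0.7226 0.9849 0.0676] turn [-0.      0.     -0.0001]
```

```bash

python3 -m jog '[[[0.2,0.3,0],[0,0,0]],[[0.4,0.5,0],[0,0,0]],[[0.6,0.8,0],[0,0,0]],[[0.72,0.98,0],[0,0,0]],[[0.72,0.98,0],[0,0,0]]]'
python3 -c "
from h import *
to(.4721,-.1692,.042,.105)
from rig import imaging
cv2.imwrite('pics/p3.png',cv2.resize(imaging.grab_frame('scene')['pixels'][120:310,190:430],None,fx=2,fy=2))"
```

```text
t: 32.15
eef_pos: [0.4722, -0.1687, 0.1556]
ee_rot: [0.743, -0.67, 0.0, -0.0]
wrist_force: [0.2, 0.3, 0.6]
width: 0.0875
grasp_force: 0.0
pos [ 0.4722 -0.1687  0.1556] shift [0.0058 0.0025 1.4201] turn [-0.0001  0.     -0.0007]
```

View pics/p3.png

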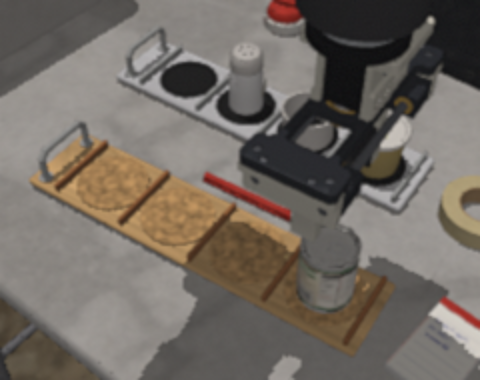

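The shaker stands upright on its mark at about (247,100). The gripper is over the tin at (328,270).

```bash

python3 -m jog '[[[0,0,0.3],[0,0,0]],[[0,0,0.6],[0,0,0]],[[0,0,0.8],[0,0,0]],[[0,0,1],[0,0,0]]]'
python3 -m jog '[[[0,0,0.2],[0,0,0]],[[0,0,0.41],[0,0,0]],[[0,0,0.41],[0,0,0]]]'
python3 -m jog '[[[0,0,0],[0,0,0]],[[0,0,0],[0,0,0]],[[0,0,0],[0,0,0]],[[0,0,0],[0,0,0]],[[0,0,0],[0,0,0]],[[0,0,0],[0,0,0]],[[0,0,0],[0,0,0]]]' 1 18
python3 -m jog '[[[0,0,-0.1],[0,0,0]],[[0,0,-0.3],[0,0,0]],[[0,0,-0.6],[0,0,0]],[[0,0,-0.9],[0,0,0]]]'
python3 -m jog '[[[0,0,-0.3],[0,0,0]],[[0,0,-0.6],[0,0,0]],[[0,0,-0.9],[0,0,0]],[[0,0,-0.9],[0,0,0]]]'
python3 -c "
from h import *
slot(.135,.039)
from rig import imaging
cv2.imwrite('pics/g4.png',cv2.resize(imaging.grab_frame('scene')['pixels'][120:310,190:430],None,fx=2,fy=2))"
```

```text
t: 32.7
eef_pos: [0.4739, -0.1675, 0.0747]
ee_rot: [0.743, -0.669, 0.0, 0.0]
wrist_force: [0.8, -0.2, -0.6]
width: 0.0876
grasp_force: 0.0
t: 33.08
eef_pos: [0.4729, -0.1675, 0.0415]
ee_rot: [0.743, -0.669, -0.001, 0.001]
wrist_force: [0.5, -1.4, 1.2]
width: 0.0877
grasp_force: 0.0
t: 33.95
eef_pos: [0.4735, -0.1679, 0.043]
ee_rot: [0.743, -0.669, 0.0, -0.0]
wrist_force: [0.0, 1.5, 5.2]
width: 0.0571
grasp_force: 18.0
t: 34.45
eef_pos: [0.4725, -0.1679, 0.1151]
ee_rot: [0.743, -0.669, -0.001, 0.0]
wrist_force: [0.5, 0.4, -2.3]
width: 0.057
grasp_force: 18.0
t: 34.95
eef_pos: [0.4739, -0.1679, 0.1882]
ee_rot: [0.743, -0.669, 0.001, -0.001]
wrist_force: [-0.2, 0.5, -3.5]
width: 0.0571
grasp_force: 18.0
pos [ 0.4739 -0.1679  0.1882] shift [-3.8095 -2.4525  1.872 ] turn [-0.001  -0.0001  0.0091]
```

View pics/g4.png

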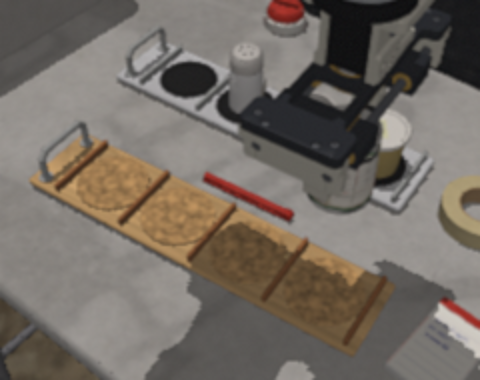

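The tin hangs upright at about (343,185). I'll carry it along the row to the slot beside the handle.

```bash

python3 -m jog '[[[-0.2,-0.1,0],[0,0,0]],[[-0.4,-0.2,0],[0,0,0]],[[-0.6,-0.3,0],[0,0,0]],[[-0.8,-0.4,0],[0,0,0]],[[-1,-0.5,0],[0,0,0]]]'
python3 -m jog '[[[-0.2,-0.1,0],[0,0,0]],[[-0.4,-0.2,0],[0,0,0]],[[-0.6,-0.3,0],[0,0,0]],[[-0.8,-0.4,0],[0,0,0]],[[-1,-0.5,0],[0,0,0]]]'
python3 -m jog '[[[-0.2,-0.15,0],[0,0,0]],[[-0.4,-0.3,0],[0,0,0]],[[-0.6,-0.4,0],[0,0,0]],[[-0.8,-0.6,0],[0,0,0]],[[-1,-0.8,0],[0,0,0.009]]]'
python3 -c "
from h import *
slot(.135,.039)"
```

```text
t: 35.62
eef_pos: [0.5051, -0.0827, 0.1865]
ee_rot: [0.743, -0.669, -0.0, 0.0]
wrist_force: [0.3, -0.4, -2.0]
width: 0.057
grasp_force: 18.0
t: 36.25
eef_pos: [0.5365, 0.0007, 0.1866]
ee_rot: [0.743, -0.669, 0.0, -0.0]
wrist_force: [-0.4, -0.2, -1.3]
width: 0.0571
grasp_force: 18.0
t: 36.88
eef_pos: [0.5924, 0.087, 0.1866]
ee_rot: [0.733, -0.68, 0.0, -0.0]
wrist_force: [0.7, -0.7, -2.7]
width: 0.0571
grasp_force: 18.0
pos [0.5924 0.087  0.1866] shift [-0.8118 -0.6298  1.8453] turn [-0.0001 -0.     -0.    ]
```

```bash

python3 -m jog '[[[-0.2,-0.15,0],[0,0,0]],[[-0.4,-0.3,0],[0,0,0]],[[-0.6,-0.45,0],[0,0,0]],[[-0.81,-0.63,0],[0,0,0]],[[-0.81,-0.63,0.2],[0,0,0]],[[-0.81,-0.63,0.45],[0,0,0]],[[-0.81,-0.63,0.7],[0,0,0]],[[-0.81,-0.63,0.8],[0,0,0]]]'
python3 -m jog '[[[0,0,0.2],[0,0,0]],[[0,0,0.4],[0,0,0]],[[0,0,0.6],[0,0,0]],[[0,0,0.6],[0,0,0]]]'
python3 -c "
from h import *
slot(.135,.039)"
```

```text
t: 37.88
eef_pos: [0.6357, 0.1537, 0.1207]
ee_rot: [0.733, -0.68, -0.001, 0.001]
wrist_force: [0.3, -0.0, -2.0]
width: 0.0569
grasp_force: 18.0
t: 38.38
eef_pos: [0.6358, 0.1537, 0.0727]
ee_rot: [0.733, -0.68, -0.001, 0.001]
wrist_force: [-0.1, -1.6, -1.7]
width: 0.0571
grasp_force: 18.0
pos [0.6358 0.1537 0.0727] shift [-0.0223 -0.0288  0.4212] turn [ 0.0009 -0.0004  0.    ]
```

```bash

python3 -m jog '[[[-0.01,-0.01,0.15],[0,0,0]],[[-0.01,-0.01,0.3],[0,0,0]],[[-0.01,-0.01,0.36],[0,0,0]],[[-0.01,-0.01,0.4],[0,0,0]],[[-0.01,-0.01,0.4],[0,0,0]]]'
python3 -m jog '[[[0,0,0.01],[0,0,0]],[[0,0,0.02],[0,0,0]],[[0,0,0.02],[0,0,0]]]'
python3 -c "
from h import *
slot(.135,.039)"

```

```text
t: 39.0
eef_pos: [0.6375, 0.155, 0.0425]
ee_rot: [0.733, -0.68, 0.0, 0.0]
wrist_force: [0.7, 1.2, -2.0]
width: 0.0569
grasp_force: 18.0
t: 39.38
eef_pos: [0.6375, 0.1551, 0.0411]
ee_rot: [0.733, -0.68, 0.0, -0.0]
wrist_force: [-0.3, 0.2, -1.4]
width: 0.057
grasp_force: 18.0
pos [0.6375 0.1551 0.0411] shift [-0.0059 -0.0041  0.0259] turn [-0.0001  0.      0.0001]
```

```bash

python3 -m jog '[[[0,0,0.01],[0,0,0]],[[0,0,0.02],[0,0,0]],[[0,0,0.02],[0,0,0]]]'
python3 -m jog '[[[0,0,0.01],[0,0,0]],[[0,0,0.01],[0,0,0]]]'

```

```text
t: 39.75
eef_pos: [0.6376, 0.1551, 0.0401]
ee_rot: [0.733, -0.68, 0.0, -0.0]
wrist_force: [-3.2, -0.2, 5.7]
width: 0.0571
grasp_force: 18.0
t: 40.0
eef_pos: [0.6376, 0.1551, 0.04]
ee_rot: [0.734, -0.68, 0.0, -0.0]
wrist_force: [-5.2, 0.5, 10.6]
width: 0.0567
grasp_force: 18.0
```

Contact again. I'll release, rise, and back away toward the robot so both cameras see the rack.

```bash

python3 -m jog '[[[0,0,0],[0,0,0]],[[0,0,0],[0,0,0]],[[0,0,0],[0,0,0]],[[0,0,0],[0,0,0]],[[0,0,0],[0,0,0]]]' 0
python3 -m jog '[[[0,0,-0.15],[0,0,0]],[[0,0,-0.4],[0,0,0]],[[0,0,-0.7],[0,0,0]],[[0,0,-1],[0,0,0]]]'
python3 -m jog '[[[0,0,-0.3],[0,0,0]],[[0,0.1,-0.6],[0,0,0]],[[0,0.4,-0.8],[0,0,0]],[[0,0.7,-0.8],[0,0,0]],[[0,1,-0.8],[0,0,0]]]'
python3 -m jog '[[[-0.2,0.2,0],[0,0,0]],[[-0.4,0.4,0],[0,0,0]],[[-0.6,0.6,0],[0,0,0]],[[-0.8,0.8,0],[0,0,0]],[[-0.8,1,0],[0,0,0]]]'
python3 - <<'E'
from rig import imaging
import cv2
a=cv2.resize(imaging.grab_frame("top")["pixels"][135:215,215:415],None,fx=3.5,fy=3.5,interpolation=cv2.INTER_CUBIC)
b=cv2.resize(imaging.grab_frame("scene")["pixels"][120:230,230:430],None,fx=2.8,fy=2.8,interpolation=cv2.INTER_CUBIC)
b=cv2.copyMakeBorder(b,0,0,0,700-b.shape[1],cv2.BORDER_CONSTANT)
cv2.imwrite("pics/end.png",cv2.vconcat([a,b]))
E
```

```text
t: 40.62
eef_pos: [0.6375, 0.155, 0.0384]
ee_rot: [0.733, -0.68, -0.0, 0.0]
wrist_force: [-0.3, 0.4, -0.4]
width: 0.0876
grasp_force: 0.0
t: 41.12
eef_pos: [0.6376, 0.1551, 0.1203]
ee_rot: [0.733, -0.68, 0.0, -0.0]
wrist_force: [0.8, 0.3, -0.1]
width: 0.0875
grasp_force: 0.0
t: 41.75
eef_pos: [0.5572, 0.149, 0.1838]
ee_rot: [0.733, -0.68, 0.0, -0.001]
wrist_force: [-0.5, 0.3, 0.3]
width: 0.0873
grasp_force: 0.0
t: 42.38
eef_pos: [0.4726, 0.2074, 0.1834]
ee_rot: [0.734, -0.679, 0.0, -0.001]
wrist_force: [-0.9, 0.6, -0.6]
width: 0.0877
grasp_force: 0.0
```

View pics/end.png

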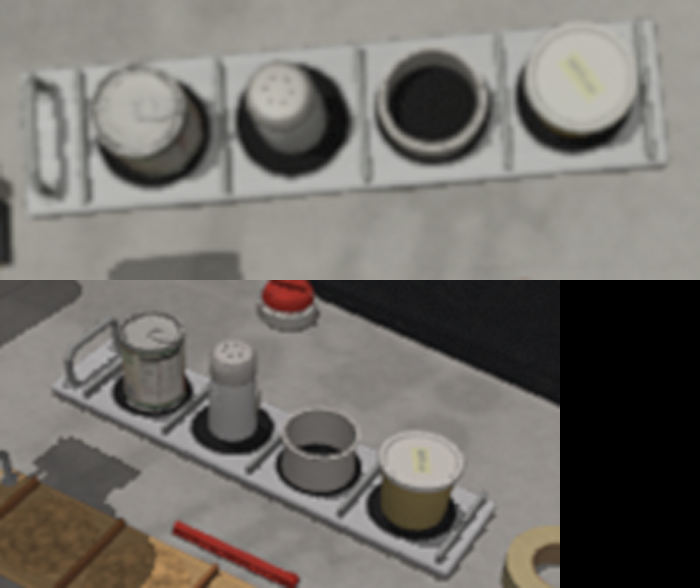

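From the handle the steel rack holds tin, shaker, ring, tub, all upright, with tops in the top crop at about (140,110), (279,92), (433,104) and (580,79). A quick check of the offsets follows.

```bash
python3 - <<'E'
from h import *
p=crop([(140,110),(279,92),(433,104),(580,79)],215,135)
m=crop([(153,131),(292,120),(433,108),(573,97)],215,135)
for a,b,z in zip(p,m,[.084,.098,.052,.068]): print((plane(KT,TT,a,z)-plane(KT,TT,b,.012))[0,:2]*1000)
E
```

```text
[-2.164  -6.4635]
[-1.7132 -1.4011]
[-6.3894 -0.4486]
[-1.8006  0.3312]
```

The ring looks about 6 mm off in x and the tin about 6 mm off in y. I'll look closer before deciding.

```bash
python3 - <<'E'
from rig import imaging
import cv2
t=imaging.grab_frame("top")["pixels"];s=imaging.grab_frame("scene")["pixels"]
cv2.imwrite("pics/t_end.png",t);cv2.imwrite("pics/s_end.png",s)
f=lambda i,u,v:cv2.resize(i[v:v+37,u:u+50],None,fx=8,fy=8,interpolation=cv2.INTER_CUBIC)
g=lambda u:f(t,u,148)
cv2.imwrite("pics/cl.png",cv2.vconcat([cv2.hconcat([f(t,235,152),f(t,314,145)]),cv2.hconcat([f(s,260,130),f(s,320,263-120+120-3-98)])]))
E
```

```text
(no output)
```

View pics/cl.png

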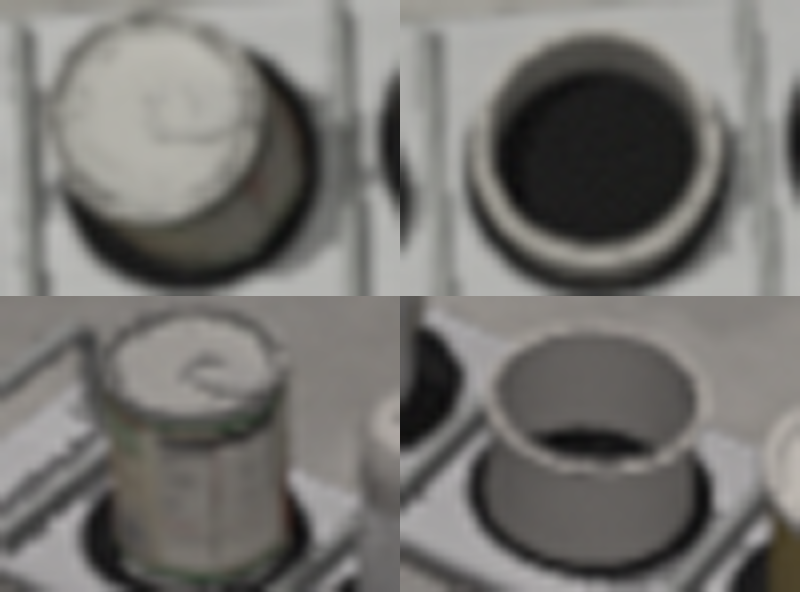

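```bash
python3 - <<'E'
from h import *
t=np.vstack([crop((160,118),235,152,8),crop((196,150),314,145,8)])
s=np.vstack([crop((193,80),260,130,8),crop((200,104),320,162,8)])
m=np.array([[.6378,.1556],[.6514,-.0239]])
X=tri(t,s);print(X,(X[:,:2]-m)*1000)
mt=crop([(153,131),(433,108)],215,135);ms=crop([(296,103),(503,198)],200,130)
for i,z in enumerate([.084,.052]):
  print((plane(KT,TT,t[i],z)-plane(KT,TT,mt[i],.012))[0]*1000,(plane(KS,TS,s[i],z)-plane(KS,TS,ms[i],.012))[0]*1000)
E
```

```text
[[ 0.6348  0.1503  0.0804]
 [ 0.6467 -0.025   0.0549]] [[-3.0166 -5.3041]
 [-4.6725 -1.0521]]
[-2.6755 -6.3076 72.    ] [ -8.9189 -10.8069  72.    ]
[-4.0942  0.1796 40.    ] [-2.2392 -1.9267 40.    ]
```

The tin is truly about 5-6 mm off along the row and the ring about 4 mm off. There is plenty of time, so I'll regrip the tin, nudge it 5 mm toward the handle and 2 mm outward, and leave the ring.

```bash

python3 -m jog '[[[0.2,-0.2,0],[0,0,0]],[[0.4,-0.4,0],[0,0,0]],[[0.6,-0.6,0],[0,0,0]],[[0.8,-0.8,0],[0,0,0]],[[0.8,-1,0],[0,0,0]]]'
python3 -m jog '[[[0,-0.25,0],[0,0,0]],[[0,-0.5,0],[0,0,0]],[[0,-0.75,0],[0,0,0]],[[0,-1,0],[0,0,0]],[[0,-1,0],[0,0,0]]]'
python3 -c "
from h import *
to(.6370,.1550,.039,.0755)"
```

```text
t: 43.2
eef_pos: [0.5588, 0.1477, 0.1826]
ee_rot: [0.733, -0.68, 0.0, 0.0]
wrist_force: [0.5, 0.2, 0.9]
width: 0.0878
grasp_force: 0.0
t: 43.82
eef_pos: [0.6387, 0.1552, 0.1817]
ee_rot: [0.733, -0.68, -0.0, 0.0]
wrist_force: [-1.3, 0.1, -0.3]
width: 0.0873
grasp_force: 0.0
pos [0.6387 0.1552 0.1817] shift [-0.0001  0.0208  1.7836] turn [ 0.0002 -0.0002 -0.0001]
```

```bash

python3 -m jog '[[[0,0.02,0.25],[0,0,0]],[[0,0.02,0.5],[0,0,0]],[[0,0.02,0.75],[0,0,0]],[[0,0.02,1],[0,0,0]],[[0,0.02,1],[0,0,0]]]'
python3 -m jog '[[[0,0,0.2],[0,0,0]],[[0,0,0.4],[0,0,0]],[[0,0,0.6],[0,0,0]],[[0,0,0.75],[0,0,0]],[[0,0,0.75],[0,0,0]]]'
python3 -m jog '[[[0,0,0],[0,0,0]],[[0,0,0],[0,0,0]],[[0,0,0],[0,0,0]],[[0,0,0],[0,0,0]],[[0,0,0],[0,0,0]],[[0,0,0],[0,0,0]],[[0,0,0],[0,0,0]]]' 1 18
python3 -m jog '[[[0,0,-0.05],[0,0,0]],[[0,0,-0.1],[0,0,0]],[[-0.03,-0.01,-0.1],[0,0,0]],[[-0.065,-0.025,-0.1],[0,0,0]],[[-0.065,-0.025,-0.1],[0,0,0]],[[-0.065,-0.025,-0.05],[0,0,0]],[[-0.065,-0.025,-0.03],[0,0,0]],[[-0.065,-0.025,-0.03],[0,0,0]]]'

```

```text
t: 44.45
eef_pos: [0.6346, 0.1545, 0.101]
ee_rot: [0.733, -0.68, -0.001, 0.002]
wrist_force: [0.3, 0.4, 0.8]
width: 0.0878
grasp_force: 0.0
t: 45.08
eef_pos: [0.6352, 0.1545, 0.0411]
ee_rot: [0.733, -0.68, -0.0, 0.001]
wrist_force: [0.7, -0.3, -0.3]
width: 0.0872
grasp_force: 0.0
t: 45.95
eef_pos: [0.6364, 0.1551, 0.0431]
ee_rot: [0.733, -0.68, 0.0, -0.0]
wrist_force: [0.3, 0.8, 4.3]
width: 0.0569
grasp_force: 18.0
t: 46.95
eef_pos: [0.6373, 0.1601, 0.0446]
ee_rot: [0.733, -0.68, -0.0, 0.0]
wrist_force: [0.0, 0.4, -1.0]
width: 0.0568
grasp_force: 18.0
```

```bash

python3 -m jog '[[[0,0,0.02],[0,0,0]],[[0,0,0.03],[0,0,0]],[[0,0,0.03],[0,0,0]]]'

```

```text
t: 47.32
eef_pos: [0.6376, 0.1603, 0.0431]
ee_rot: [0.733, -0.68, 0.0, -0.0]
wrist_force: [-2.0, -1.1, 3.3]
width: 0.0572
grasp_force: 18.0
```

```bash

python3 -m jog '[[[0,0,0.01],[0,0,0]],[[0,0,0.01],[0,0,0]]]'
python3 -m jog '[[[0,0,0],[0,0,0]],[[0,0,0],[0,0,0]],[[0,0,0],[0,0,0]],[[0,0,0],[0,0,0]],[[0,0,0],[0,0,0]]]' 0
python3 -m jog '[[[0,0,-0.15],[0,0,0]],[[0,0,-0.4],[0,0,0]],[[0,0,-0.7],[0,0,0]],[[0,0,-1],[0,0,0]]]'
python3 -m jog '[[[0,0,-0.3],[0,0,0]],[[0,0.1,-0.6],[0,0,0]],[[0,0.4,-0.8],[0,0,0]],[[0,0.7,-0.8],[0,0,0]],[[0,1,-0.8],[0,0,0]]]'
python3 -m jog '[[[-0.2,0.2,0],[0,0,0]],[[-0.4,0.4,0],[0,0,0]],[[-0.6,0.6,0],[0,0,0]],[[-0.8,0.8,0],[0,0,0]],[[-0.8,1,0],[0,0,0]],[[-0.8,1,0],[0,0,0]],[[-0.8,1,0],[0,0,0]]]'
python3 - <<'E'
from rig import imaging
import cv2
a=cv2.resize(imaging.grab_frame("top")["pixels"][135:215,215:415],None,fx=3.5,fy=3.5,interpolation=cv2.INTER_CUBIC)
b=cv2.resize(imaging.grab_frame("scene")["pixels"][120:230,230:430],None,fx=2.8,fy=2.8,interpolation=cv2.INTER_CUBIC)
b=cv2.copyMakeBorder(b,0,0,0,700-b.shape[1],cv2.BORDER_CONSTANT)
cv2.imwrite("pics/end2.png",cv2.vconcat([a,b]))
E
```

```text
t: 47.58
eef_pos: [0.6376, 0.1603, 0.0431]
ee_rot: [0.734, -0.68, 0.0, -0.0]
wrist_force: [-4.8, -0.8, 9.6]
width: 0.0571
grasp_force: 18.0
t: 48.2
eef_pos: [0.6375, 0.1603, 0.0417]
ee_rot: [0.733, -0.68, -0.0, 0.0]
wrist_force: [-0.7, 0.7, -0.6]
width: 0.0878
grasp_force: 0.0
t: 48.7
eef_pos: [0.6377, 0.1603, 0.1235]
ee_rot: [0.733, -0.68, 0.0, -0.0]
wrist_force: [0.2, -0.0, 0.3]
width: 0.0876
grasp_force: 0.0
t: 49.32
eef_pos: [0.5572, 0.1542, 0.187]
ee_rot: [0.733, -0.68, 0.0, -0.001]
wrist_force: [-0.8, 0.1, 0.1]
width: 0.0877
grasp_force: 0.0
t: 50.2
eef_pos: [0.4735, 0.2118, 0.1863]
ee_rot: [0.733, -0.68, 0.0, -0.0]
wrist_force: [0.8, 1.1, 0.4]
width: 0.0876
grasp_force: 0.0
```

View pics/end2.png

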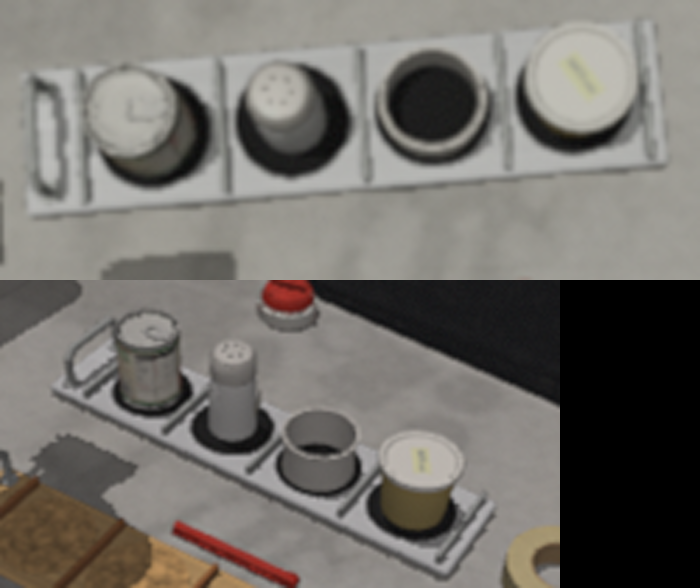

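All four stand upright on their marks: tin foot at (152,395), shaker (233,430), ring (320,480), tub (414,515). The tin is now centred and the gripper is clear, so I'm handing in.

```bash
python3 -c "
from rig import robot
print(robot.job_done())"
```

```text
the job is handed in; nothing more can be done
None
```

All four things stand upright on the steel rack in reverse order (tin, shaker, ring, tub from the handle), with the ring about 4 mm off its slot's middle by my camera estimate, and the job was handed in at about 50 s.

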